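# Widen the spice rack by its spring buttons and add a jar

### The job

The yellow-capped spice jar is to join the two jars in the adjustable rack, which is too narrow for it: squeeze in the two opposed spring buttons of its telescopic bar and slide the movable end outwards, hole by hole, until its pointer stands at the red clip (not the white one) and both buttons have popped out again. First lift the yellow-capped jar out of the way and set it aside, so that the movable end never shoves it; when the rack is locked, stand the jar upright inside the rack beside the other two. Leave the jars in the rack and all other things standing where they are.

Things in the scene. Friction and masses are not known exactly. Their poses are not given: they have to be found in the camera images.
- rack: adjustable spice rack fixed on the worktop. Origin on the worktop under the bar, level with the buttons; y: direction in which the movable end slides outwards; x: to the rack's back (bar at x = 0, jar row at x = -88 mm, on the worktop). Black pedestal of the bar at y = -113 mm, 97 mm high. Base plate 5 mm thick, x -12 to 52 mm, y -130 to 145 mm
- bar (a point): point on the bar axis, 75 mm high, at the buttons; fixed; axes as the rack's. The bar runs along y: an outer aluminium tube 30 mm wide (x) and 30 mm high (z 60 to 90 mm) slides as one with the movable end, over a fixed steel inner bar that carries the buttons. The fingers ride along with a gripped tube and leave the buttons, which snap out by themselves in the next hole
- buttons (a point): midpoint of the two brass spring buttons (12 mm domes), 75 mm high; fixed. They stand out 5 mm from the tube's sides towards -x and +x: 40 mm over both. Press each towards the axis (2 N at first, 4 N flush). Both squeezed flush at once, as by fingers that also grip the tube, the tube starts with 8 to 10 N; 8 mm on, they are under its wall and it needs 2 to 3 N
- button_front (a joint): travel of the button on the -x side: 0 = fully out (locked in a hole), 0.005 = flush with the tube, 0.007 = held under the tube's wall
- button_back (a joint): the same for the button on the +x side
- slide (a joint): position of the tube and the movable end along the rack's y, in m: 0 at the start; the holes are 36 mm apart, so it locks at 0, 0.036 and 0.072, each with about 1 mm of play
- pointer (a point): end of the thin yellow pointer on the back of the movable end, 37 mm high, 50 mm behind the bar axis; it moves with the slide and starts at rack y = 61 mm
- red_clip: red clip 12 x 14 x 24 mm fixed on the base plate 46 mm behind the bar axis; origin at its foot, 5 mm high. It marks the wanted setting: the pointer must stand at the same rack y. It marks either the first or the second hole after the starting one
- white_clip: a white clip of the same kind at the other of the two settings; not wanted
- yellow_jar: spice jar with a yellow cap, 44 mm diameter, 100 mm high, 110 g, to be put into the rack; origin at the centre of its underside, z up. It starts on the worktop just outside the movable end, in or near its way
- jar_a: spice jar with a black cap standing in the rack at the fixed end, 44 mm diameter, 96 mm high; origin at the centre of its underside
- jar_b: spice jar with a dark red cap standing in the rack next to it, nearer the movable end, 44 mm diameter, 96 mm high; origin at the centre of its underside
- tin: bystander: red tin, 57 mm diameter, 72 mm high; origin at the centre of its underside
- mug: bystander: blue mug, 59 x 83 mm with its handle, 55 mm high; origin at its underside
- honey_jar: bystander: black-lidded honey jar, 57 mm diameter, 85 mm high, behind the rack; origin at the centre of its underside
- timer: bystander: red and white kitchen timer, 66 mm diameter, 56 mm high; origin at the centre of its underside
- fixed_face (a point): foot of the inner face of the rack's fixed wooden end, in line with the jar row, at rack y = -70 mm. The panel is 6 mm thick, x -135 to -35 mm, 78 mm high
- end_face (a point): foot of the inner face (towards the jars) of the movable end, on the worktop in line with the jar row; moves with the slide; axes as the rack's; starts at rack y = 58 mm. The end is a wooden panel 6 mm thick (outer face 6 mm further along y), x -135 to 15 mm, z 10 to 94 mm
Mind the look-alikes: they are no part of the job. Leave any turquoise look-alike of the yellow_jar alone. Leave any turquoise look-alike of the jar_b alone.

How it is judged:
On the way, in this order (a step that is already met when the one before it is completed fails the run):
1. both spring buttons squeezed in together, flush with the tube or deeper (value of joint each of button_front, button_back above 0.004 m), for 0.05 s.
2. the rack is locked with its pointer at the red clip, both buttons out (y of pointer in the frame of red_clip between -0.004 and 0.004 m and value of joint each of button_front, button_back below 0.0015 m), for 0.2 s.
At the end, for the whole second after the job is handed in: pointer within 4 mm of the red clip along the rack, both buttons out (under 1.5 mm travel); yellow-capped jar upright (0.1 rad), at rest on the worktop between the rack's ends, its centre 45 to 130 mm in front of the bar axis; both other jars upright (all of step 2 and x of yellow_jar in the frame of rack between -0.13 and -0.045 m and y of yellow_jar in the frame of end_face below -0.018 m and y of yellow_jar in the frame of rack above -0.05 m and height (world z) of yellow_jar below 0.006 m and angle between yellow_jar's own z axis and vertical below 0.1 rad and linear speed of yellow_jar below 0.02 m/s and angle between each of jar_a, jar_b's own z axis and vertical below 0.15 rad); the robot touches nothing.
It fails at once if the movable end shoves the yellow-capped jar from outside (contact force between rack and yellow_jar above 0.4 N and velocity of joint slide above 0.01 m/s and y of yellow_jar in the frame of end_face above 0.015 m).
It fails at once if a jar standing in the rack is displaced more than 35 mm or knocked over (distance of any of jar_a, jar_b from where it was at the start of the episode above 0.035 m or angle between any of jar_a, jar_b's own z axis and vertical above 0.6 rad).
It fails at once if the yellow-capped jar is knocked over (angle between yellow_jar's own z axis and vertical above 0.8 rad).
It fails at once if a bystander is displaced more than 30 mm (distance of any of tin, mug, honey_jar, timer from where it was at the start of the episode above 0.03 m).
It also fails if it takes over 72 s, if anything falls off the work surface, if the arm or the gripper's body presses on something with over 40 N, if the wrist force passes 120 N, or if a joint passes its speed limit or range.

### The arm

A 7-joint arm with a two-finger parallel gripper is mounted at the origin on a cart in front of the work surface, level with it; the furniture and walls round the work are solid. World frame = base frame: x ahead of the robot, y to its left, z up, the work surface at z = 0. Lengths are in m, angles in rad, forces in N, time in s.
With the tool pointing down it reaches from about 0.4 to 0.85 m from the base axis. Payload 10.4 kg.
Tool frame: the origin (TCP) lies midway between the tips of the shut fingers; the grasp point (between the pads) lies 19 mm behind it (r.grasp_offset is the distance from the TCP to the grasp point, in m); z points along the fingers, y is the line along which they close (so a half turn about z gives the same grasp; the last joint's range is limited). The gripper opens to 87 mm and grips with 3 to 60 N. Pads are 19 mm wide; open, the fingers measure 117 mm over their backs; the gripper's body (75 mm by 190 mm) begins 51 mm behind the grasp point.
Start: joints at [-1.206, 0.332, -0.065, 1.46, 0.022, 1.35, -0.088], TCP at [0.236, 0.579, 0.223] pointing down, gripper open.
Joint ranges: [-2.6, 2.6], [-0.5, 2.12], [-1.47, 1.34], [0.16, 2.42], [-1.27, 4.41], [0.06, 2.06], [-2.6, 2.6]. Speed limits (rad/s): [2.22, 2.22, 2.79, 2.79, 3.14, 3.14, 3.14].

### API

Orientations are given as a unit quaternion [x, y, z, w].
In Python, from bench import r gives the robot as it stands.
- The arm moves only by the tool drive_tool, never from a script. Its argument "moves" is a list that holds one entry, the list of rows, each a list of 7 numbers: the shift along the tool's x, y, z in m, then the turn, a rotation vector about the tool's x, y, z in rad, then the opening, from 0 (shut) to 1 (fully open). In form: [[[tx, ty, tz, ax, ay, az, jaw], ...]]. A call has 1 to 10 rows; each row shifts and turns the commanded pose from where the row before left it, along the tool's axes as they then stand; what a row does not reach is not made up. A row lasts 1/10 s, in which the tool goes at most 50 mm and 8.59 degrees, less where a joint would pass 70% of its speed; a pose out of reach is approached as far as the arm can. A call is refused whole if a number of a shift passes 0.05 or a number of a turn 0.15, either way. A call with a gripper value outside its range is refused whole. The fingers move at their own pace and stop on an object; "squeeze" is the grip in N (left out, the last holds). Time passes only in rows, so rows that do not move let the fingers close. It gives the time, the measured TCP pose, the force, the opening and the grip force at its end, in the units of the state.
- r.read_state(): the state, without advancing time (a new reading comes with each control period).
- r.camera(name): name is "side" or "top" or "wrist"; returns the picture (384x512x3 uint8, red, green, blue); there is no depth.
- r.camera_info(name): a dict with "mtx" (3x3 intrinsics, pixels), "k1" (the pictures are not rectified: a ray, as slopes to the right and down, at radius r is drawn at 1 + k1 r^2 times it, then the intrinsics apply), "rvec" (rotation vector, rad) and "tvec" (3), from world to camera coordinates, as OpenCV has them; the wrist camera has in their place "T_tool_cam" (4x4, takes a point from camera to tool coordinates, whose origin is the TCP and whose axes are the flange's). Camera axes: x right, y down, z forward; pixel columns grow to the right and rows downward; lengths in m; the calibration is good to about 2 mm. A picture is of the moment at which its call begins: read the wrist's pose just before it. camera_info takes no time and is no camera call.
- r.close_job(): hands the job in; it is judged then, once.
Trained networks look in the newest picture that a camera, given by its name, has taken for a name from the list of things; names that differ only in an ending like _2 or _b are one class to them, and where a whole thing is asked for, a point or a joint stands for the part that bears it (a point fixed in the world has none). Each returns a list of dicts, best first, with "conf" (0 to 1); they miss things now and then, are a little off and sometimes report something else, mostly with a low value. They report only what shows in the picture. A call takes as long as a camera call. They do not tell look-alikes from the thing itself.
- r.find_in(camera, query): "bbox" ([left, top, right, bottom] in pixels, round what is visible of it).
- r.place_of(camera, query): "at" ([column, row] in pixels: a listed point, or the origin of a listed thing).
The state is a dict: "time": time; "joint_positions": joint angles; "joint_vel": joint speeds; "joint_torque": joint torques, N m; "ee_pos": TCP position; "eef_rot": TCP orientation; "ft_force": force on the tool from outside, world axes, zero at the start; "torque": the same for the moment, N m; "width": finger opening in m; "grip_force": force on a finger pad.
Only numpy, scipy, OpenCV 4.12 (cv2) and the standard library are available. Lean on these libraries where they do the work, as an engineer would, in place of code of your own. Each camera call takes 0.05 s, during which the arm holds its last target. There are 200 camera calls.

## Working session

There is one attempt and no reset: what is moved stays moved. The work goes in short steps, Python scripts to look and compute and a tool call to move; the robot and the scene stay as the last step left them, time stands still between calls to the robot, and variables do not carry over. Pictures are saved under pics/ and viewed, at most 12 in all, crops included, and the job is handed in when it is done.

Besides the shell and the picture viewer there is one more tool, called after "Request:" as a command line: name --argument value ..., lists and objects as JSON in quotes. drive_tool: Moves the arm, as the interface text tells. Its arguments: {"type":"object","properties":{"moves":{"type":"array"},"squeeze":{"type":"number"}},"required":["moves"]}

```bash
mkdir -p pics
cat > h.py <<'E'
from bench import r
import numpy as np, cv2
from scipy.spatial.transform import Rotation as R
def ray(cam,px,st=None):
    i=r.camera_info(cam);M=np.array(i["mtx"]);
    s=np.array([(px[0]-M[0,2])/M[0,0],(px[1]-M[1,2])/M[1,1]]);u=s.copy()
    for _ in range(20):u=s/(1+i["k1"]*(u@u))
    d=np.array([u[0],u[1],1.])
    if cam=="wrist":
        T=np.array(i["T_tool_cam"]);Q=R.from_quat(st["eef_rot"]).as_matrix()
        return np.array(st["ee_pos"])+Q@T[:3,3],Q@T[:3,:3]@d
    Q=cv2.Rodrigues(np.array(i["rvec"],float))[0];t=np.array(i["tvec"]).ravel()
    return -Q.T@t,Q.T@d
def at(cam,px,z,st=None):
    o,d=ray(cam,px,st);return o+d*(z-o[2])/d[2]
def tri(rays):
    A=0;b=0
    for o,d in rays:
        d=d/np.linalg.norm(d);P=np.eye(3)-np.outer(d,d);A=A+P;b=b+P@o
    return np.linalg.solve(A,b)
def proj(cam,p,st=None):
    i=r.camera_info(cam)
    Q=cv2.Rodrigues(np.array(i["rvec"],float))[0];c=Q@np.array(p)+np.array(i["tvec"]).ravel()
    u=c[:2]/c[2];u=u*(1+i["k1"]*u@u);M=np.array(i["mtx"]);return M[[0,1],[0,1]]*u+M[:2,2]
def save(im,n):cv2.imwrite("pics/"+n,cv2.cvtColor(im,cv2.COLOR_RGB2BGR))
E
python3 - <<'E'
from h import *
np.set_printoptions(precision=3,suppress=True)
a=r.camera("top");b=r.camera("side")
save(cv2.resize(np.vstack([a,b]),(800,1200))[:600],"top.png");save(cv2.resize(b,(800,600)),"side.png")
print(r.read_state()["eef_rot"])
Z=dict(bar=.075,buttons=.075,pointer=.037,red_clip=.005,white_clip=.005,end_face=0,fixed_face=0)
for n in "rack bar buttons pointer red_clip white_clip yellow_jar jar_a jar_b tin mug honey_jar timer fixed_face end_face".split():
    for c in("top","side"):
        for q in r.place_of(c,n)[:3]:
            if q["conf"]>.2: print(n,c,np.round(q["at"]),round(q["conf"],2),at(c,q["at"],Z.get(n,0)))
E
```

```text
[ 0.193  0.981 -0.001 -0.   ]
rack top [273. 185.] 0.61 [0.563 0.068 0.   ]
rack side [253. 223.] 0.86 [0.561 0.072 0.   ]
bar top [277. 180.] 0.86 [0.562 0.062 0.075]
bar top [267. 221.] 0.55 [0.466 0.084 0.075]
bar side [250. 192.] 0.57 [0.566 0.073 0.075]
buttons top [277. 181.] 0.61 [0.561 0.063 0.075]
buttons side [253. 188.] 0.79 [0.562 0.052 0.075]
pointer top [251. 161.] 0.69 [0.616 0.125 0.037]
pointer top [275. 144.] 0.32 [0.659 0.065 0.037]
pointer side [227. 218.] 0.75 [0.613 0.117 0.037]
pointer side [291. 234.] 0.71 [0.481 0.18  0.037]
pointer side [299. 251.] 0.52 [0.47  0.24  0.037]
red_clip top [241. 164.] 0.54 [0.614 0.149 0.005]
red_clip side [224. 243.] 0.56 [0.615 0.165 0.005]
white_clip top [225. 163.] 0.47 [0.615 0.19  0.005]
white_clip top [247. 216.] 0.42 [0.481 0.131 0.005]
white_clip side [208. 218.] 0.44 [0.663 0.061 0.005]
white_clip side [215. 251.] 0.41 [0.629 0.195 0.005]
yellow_jar top [222. 257.] 0.76 [0.379 0.193 0.   ]
yellow_jar top [223. 218.] 0.69 [0.474 0.191 0.   ]
yellow_jar side [348. 256.] 0.61 [0.374 0.2   0.   ]
yellow_jar side [296. 252.
[... 389 characters left out ...]
 0.08  0.   ]
tin top [203. 186.] 0.77 [0.556 0.246 0.   ]
tin top [271. 224.] 0.53 [0.463 0.072 0.   ]
tin side [250. 274.] 0.65 [0.558 0.262 0.   ]
mug top [358. 210.] 0.94 [ 0.502 -0.15   0.   ]
mug side [276. 181.] 0.72 [ 0.51  -0.164  0.   ]
honey_jar top [278. 142.] 0.62 [0.674 0.055 0.   ]
honey_jar side [209. 218.] 0.87 [0.663 0.051 0.   ]
timer top [343. 172.] 0.66 [ 0.598 -0.113  0.   ]
timer side [237. 187.] 0.78 [ 0.614 -0.125 -0.   ]
timer side [297. 250.] 0.7 [0.47  0.181 0.   ]
fixed_face top [298. 223.] 0.64 [0.466 0.004 0.   ]
end_face top [247. 215.] 0.72 [0.484 0.133 0.   ]
end_face top [240. 162.] 0.31 [0.62  0.151 0.   ]
end_face side [291. 236.] 0.73 [0.479 0.125 0.   ]
```

View pics/top.png

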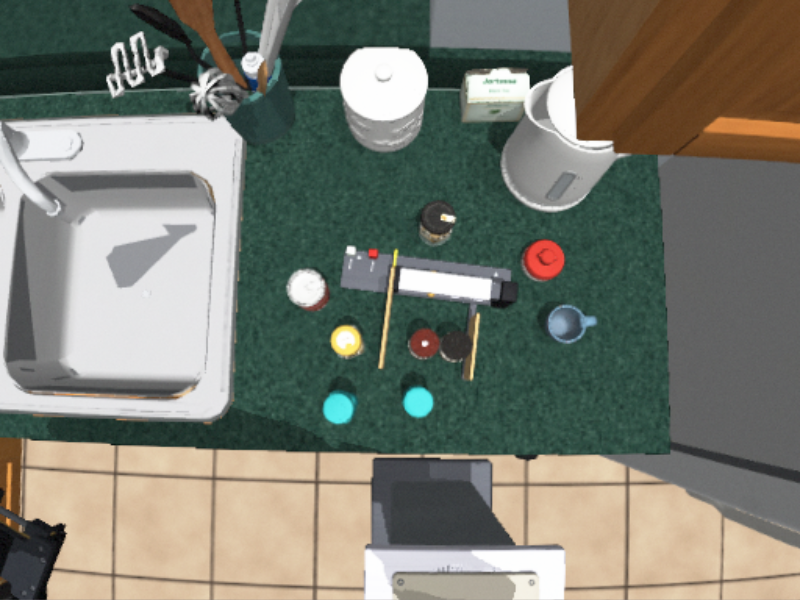

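View pics/side.png

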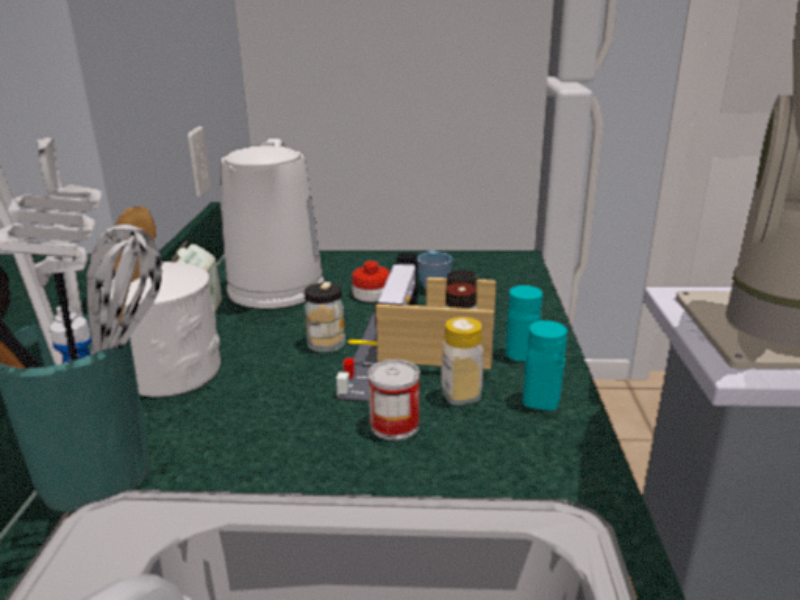

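The top picture shows the rack with its movable end at (388,310). The red clip is at (373,254), which is the first hole beyond the pointer, and the white clip is at (351,251).

Candidates for the jar: (346,341) has a yellow cap, while (340,407) and (418,402) are turquoise look-alikes. The yellow-capped one at (346,341) fits. I'll fit the rack pose and confirm with a crop.

Run:
```python
from h import *
from scipy.optimize import least_squares
np.set_printoptions(precision=4,suppress=True)
L=dict(rack=(0,0,0),bar=(0,0,.075),buttons=(0,0,.075),pointer=(.05,.061,.037),red_clip=(.046,.097,.005),white_clip=(.046,.133,.005),fixed_face=(-.088,-.07,0),end_face=(-.088,.058,0))
obs=[]
top=r.camera("top");r.camera("side")
for n in L:
    for c in("top","side"):
        for q in r.place_of(c,n): obs.append((n,c,q["at"]))
W=lambda v,p:np.array([v[0]+np.cos(v[2])*p[0]-np.sin(v[2])*p[1],v[1]+np.sin(v[2])*p[0]+np.cos(v[2])*p[1],p[2]])
f=lambda v:np.concatenate([proj(c,W(v,L[n]))-a for n,c,a in obs])
s=least_squares(f,[.562,.066,-.1],loss="cauchy",f_scale=1.5);v=s.x;print(v)
for n,c,a in obs:
    e=proj(c,W(v,L[n]))-a
    if np.hypot(*e)<15:print(n,c,e.round(1))
im=top.copy();im=cv2.resize(im,None,fx=4,fy=4,interpolation=cv2.INTER_CUBIC)
for p in [(-.015,-.1,.09),(.015,-.1,.09),(.015,.058,.09),(-.015,.058,.09),(-.135,.058,.094),(-.135,.064,.094),(-.135,-.07,.078),(-.035,-.07,.078),(.05,.061,.037),(.046,.097,.029),(-.012,-.13,.005),(-.012,.145,.005),(.052,.145,.005)]:
    cv2.circle(im,tuple((proj("top",W(v,p))*4+1.5).astype(int)),3,(255,0,255),-1)
save(im[560:1100,800:1400],"crop.png")
for n in("yellow_jar",):
    for c in("top","side"):
        for q in r.find_in(c,n):print(n,c,np.round(q["bbox"]),round(q["conf"],2))
```

```text
[ 0.5627  0.0625 -0.0889]
rack top [0.7 2.3]
rack side [ 0.2 -3.7]
bar top [2.  0.4]
bar side [ 1.7 -1.3]
buttons top [-0.5 -1.2]
buttons side [-0.1  0.3]
pointer top [0.4 0.1]
pointer side [-2.1 -1.3]
red_clip top [-0.3  0.1]
red_clip side [-0.2  4.1]
white_clip top [-3.7  0.1]
white_clip side [0.4 0.4]
fixed_face top [-1.5  0.4]
fixed_face side [-3.   0.9]
end_face top [1.5 3.7]
end_face side [-2.6  0.4]
yellow_jar top [209. 250. 228. 273.] 0.79
yellow_jar top [206. 209. 233. 227.] 0.64
yellow_jar top [347. 196. 384. 219.] 0.31
yellow_jar side [283. 202. 314. 259.] 0.7
yellow_jar side [337. 206. 364. 262.] 0.6
yellow_jar side [218. 163. 319. 258.] 0.49
```

View pics/crop.png

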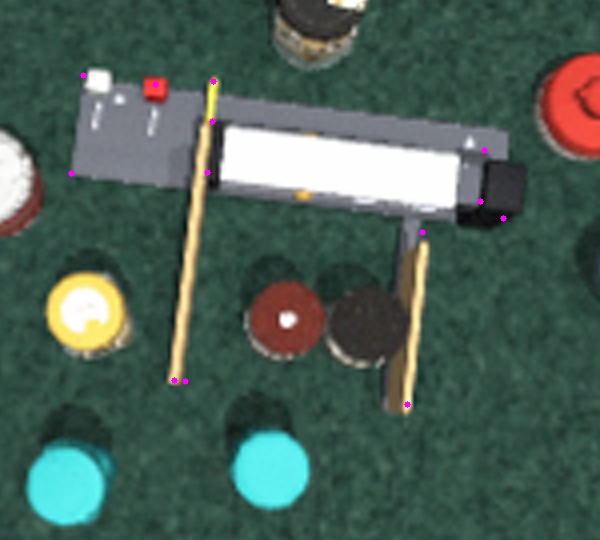

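The crop shows the fitted points lying on the rack's edges within about 2 mm. The yellow-capped jar is at crop (86,312), clearly apart from the turquoise ones at (66,485) and (270,470). The red clip at (155,88) marks the first hole, a slide of 36 mm. First I'll turn the tool so that its x axis lies along rack y and its y axis along rack x.

Request:
drive_tool --moves '[[[0,0,0,0,0,0.1413,1],[0,0,0,0,0,0.1413,1],[0,0,0,0,0,0.1413,1],[0,0,0,0,0,0.1413,1],[0,0,0,0,0,0.1413,1],[0,0,0,0,0,0.1413,1],[0,0,0,0,0,0.1413,1],[0,0,0,0,0,0.1413,1],[0,0,0,0,0,0.1413,1],[0,0,0,0,0,0,1]]]' --squeeze 20

```text
time: 3.6
ee_pos: [0.2362, 0.5787, 0.2225]
eef_rot: [0.738, 0.674, 0.0, 0.0]
ft_force: [0.2, 0.7, 0.4]
width: 0.087
grip_force: 0.0
```

```bash
cat >> h.py <<'E'
V=np.array([.5627,.0625,-.091])
def W(p):return np.array([V[0]+np.cos(V[2])*p[0]-np.sin(V[2])*p[1],V[1]+np.sin(V[2])*p[0]+np.cos(V[2])*p[1],p[2]])
def loc(w):
    d=np.array(w[:2])-V[:2];c,s=np.cos(V[2]),np.sin(V[2]);return np.array([c*d[0]+s*d[1],-s*d[0]+c*d[1],w[2]])
def to(w):
    s=r.read_state();print("tool shift",(R.from_quat(s["eef_rot"]).inv().apply(np.array(w)-s["ee_pos"])).round(4),"yaw err",((R.from_quat(s["eef_rot"]).apply([0,1,0]))[:2]@[-np.sin(V[2]),np.cos(V[2])]).round(4),"tcp loc",loc(s["ee_pos"]).round(4),"w",round(s["width"],4),"F",np.round(s["ft_force"],1))
E
python3 - <<'E'
from h import *
s=lambda u,v:((800+u)/4-.4,(560+v)/4-.4)
yj=at("top",s(86,312),.1);print("yellow",yj,loc(yj))
for n,u,v in(("b",287,320),("a",367,324)):print(n,loc(at("top",s(u,v),.096)))
for n,u,v in(("turq",66,484),("turq2",270,469)):print(n,loc(at("top",s(u,v),.1)))
for c,p,z in(("top",(308/1.5625,288/1.5625),.072),):print("tin",loc(at(c,p,z)))
to([*yj[:2],.18])
E
```

```text
yellow [0.47124868 0.18855871 0.1       ] [-0.10252845  0.11722654  0.1       ]
b [-0.09467295  0.00425435  0.096     ]
a [-0.09215232 -0.04092492  0.096     ]
turq [-0.19890017  0.11731629  0.1       ]
turq2 [-0.17836397  0.00540658  0.1       ]
tin [-0.02960606  0.18516188  0.072     ]
tool shift [-0.3672  0.2694  0.0426] yaw err 0.0001 tcp loc [-0.372   0.4844  0.2225] w 0.087 F [0.2 0.7 0.4]
```

Request:
drive_tool --moves '[[[-0.0408,0.0299,0.004,0,0,0,1],[-0.0408,0.0299,0.004,0,0,0,1],[-0.0408,0.0299,0.004,0,0,0,1],[-0.0408,0.0299,0.004,0,0,0,1],[-0.0408,0.0299,0.004,0,0,0,1],[-0.0408,0.0299,0.004,0,0,0,1],[-0.0408,0.0299,0.004,0,0,0,1],[-0.0408,0.0299,0.004,0,0,0,1],[-0.0408,0.0299,0.004,0,0,0,0.8],[0,0,0,0,0,0,0.8]]]'

```text
time: 4.6
ee_pos: [0.4714, 0.1877, 0.1871]
eef_rot: [0.739, 0.673, -0.0, 0.001]
ft_force: [0.2, 0.7, 0.9]
width: 0.0778
grip_force: 0.0
```

Run:
```python
from h import *
yj=[.4712,.1886]
to([*yj,.053])
st=r.read_state();im=r.camera("wrist")
for n,z in(("yellow_jar",0),("buttons",.075),("pointer",.037),("red_clip",.005),("bar",.075)):
    for q in r.place_of("wrist",n)[:2]:print(n,np.round(q["at"]),round(q["conf"],2),loc(at("wrist",q["at"],z,st)).round(4))
save(cv2.resize(im,(640,480)),"w1.png")
```

```text
tool shift [ 0.0011 -0.0005  0.1341] yaw err -0.0027 tcp loc [-0.1023  0.1164  0.1871] w 0.0778 F [0.2 0.7 0.9]
yellow_jar [167. 162.] 0.85 [-0.2     0.1172  0.    ]
yellow_jar [256. 160.] 0.55 [-0.1014  0.1192  0.    ]
buttons [390. 147.] 0.53 [0.015  0.1487 0.075 ]
pointer [400. 222.] 0.86 [0.0517 0.0606 0.037 ]
red_clip [257. 163.] 0.75 [-0.101   0.1172  0.005 ]
red_clip [386. 181.] 0.59 [0.0442 0.097  0.005 ]
```

View pics/w1.png

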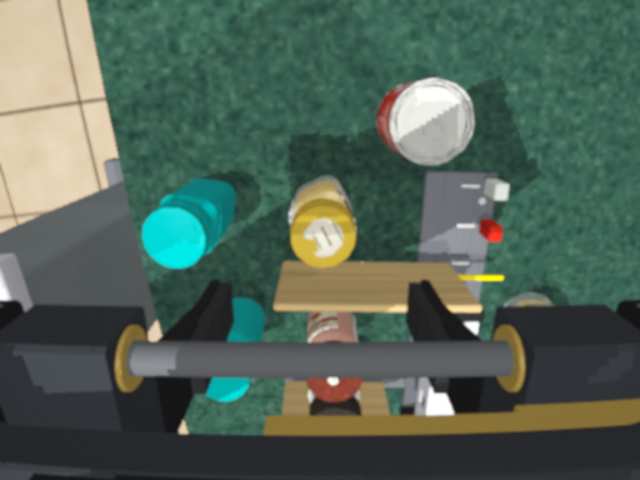

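The wrist picture agrees: yellow cap at (323,235), red clip at (490,231) and pointer tip at (500,278). All are within 2 mm of the fit. I'll go down and grip the jar.

Request:
drive_tool --moves '[[[0.001,0.0005,0.03,0,0,0,0.75],[0,0,0.03,0,0,0,0.75],[0,0,0.03,0,0,0,0.75],[0,0,0.025,0,0,0,0.75],[0,0,0.015,0,0,0,0.75],[0,0,0.003,0,0,0,0.75],[0,0,0,0,0,0,0.3],[0,0,0,0,0,0,0.3],[0,0,0,0,0,0,0.3],[0,0,0,0,0,0,0.3]]]' --squeeze 15

```text
time: 5.9
ee_pos: [0.4699, 0.1961, 0.0552]
eef_rot: [0.738, 0.675, 0.001, 0.0]
ft_force: [0.6, -0.7, 3.8]
width: 0.0477
grip_force: 14.9
```

Run:
```python
from h import *
s=r.read_state();print({k:np.round(v,3) for k,v in s.items()});to([.4712,.1886,.053])
print(R.from_quat(s["eef_rot"]).as_matrix().round(3))
b=r.camera("side");save(cv2.resize(b[110:320,180:420],(720,630))[:600],"s2.png")
```

```text
{'time': np.float64(5.9), 'joint_positions': array([-0.841,  0.252,  0.399,  1.969, -0.121,  0.941, -0.471]), 'joint_vel': array([ 0.001,  0.002, -0.   , -0.001, -0.001, -0.001,  0.001]), 'joint_torque': array([-3.2500e-01, -4.3753e+01,  3.6310e+00, -2.9905e+01, -2.0800e-01,
        3.7300e-01, -8.0000e-03]), 'ee_pos': array([0.47 , 0.196, 0.055]), 'eef_rot': array([0.738, 0.675, 0.001, 0.   ]), 'ft_force': array([ 0.558, -0.681,  3.772]), 'torque': array([-0.095, -0.221, -0.003]), 'grip_force': np.float64(14.922), 'width': np.float64(0.048)}
tool shift [-0.0074  0.002   0.0022] yaw err 0.0024 tcp loc [-0.1046  0.1246  0.0552] w 0.0477 F [ 0.6 -0.7  3.8]
[[ 0.088  0.996  0.002]
 [ 0.996 -0.088  0.001]
 [ 0.002  0.002 -1.   ]]
```

View pics/s2.png

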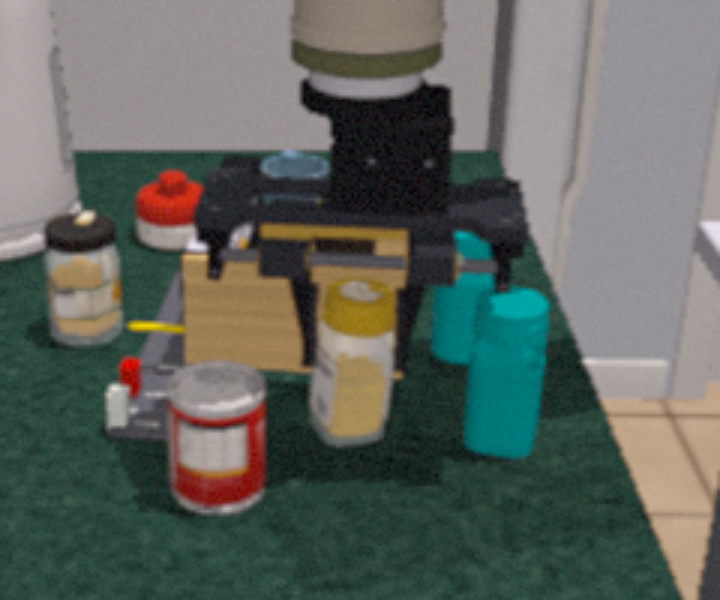

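The side picture shows the jar at (350,360) slightly tilted in the grip, and the opening of 47.7 mm exceeds 44 mm. I'll release it, measure again and regrasp lower and better centred.

Request:
drive_tool --moves '[[[0,0,0,0,0,0,0.6],[0,0,0,0,0,0,0.65],[0,0,0,0,0,0,0.75],[0,0,0,0,0,0,0.8],[0,0,0,0,0,0,0.8]]]'

```text
time: 6.45
ee_pos: [0.4687, 0.1956, 0.0538]
eef_rot: [0.738, 0.675, -0.0, -0.0]
ft_force: [1.4, -0.2, -0.3]
width: 0.0677
grip_force: 0.0
```

Run:
```python
from h import *
st=r.read_state();r.camera("wrist");r.camera("side");r.camera("top")
for c in("wrist","side","top"):
    for q in r.place_of(c,"yellow_jar")[:4]:print(c,np.round(q["at"]),round(q["conf"],2),loc(at(c,q["at"],0,st)).round(4))
to([.4712,.1886,.042])
b=r.camera("side");save(cv2.resize(b[110:320,180:420],(720,630))[:600],"s3.png")
```

```text
wrist [260. 215.] 0.96 [-0.1029  0.1182  0.    ]
wrist [131. 214.] 0.57 [-0.1969  0.1185 -0.    ]
side [348. 256.] 0.93 [-0.202   0.1172  0.    ]
side [298. 253.] 0.65 [-0.1055  0.1195  0.    ]
side [276. 182.] 0.19 [-0.0333 -0.2218  0.    ]
tool shift [-0.0068  0.0029  0.012 ] yaw err 0.0023 tcp loc [-0.1054  0.1241  0.054 ] w 0.0698 F [0.2 0.2 0.5]
```

View pics/s3.png

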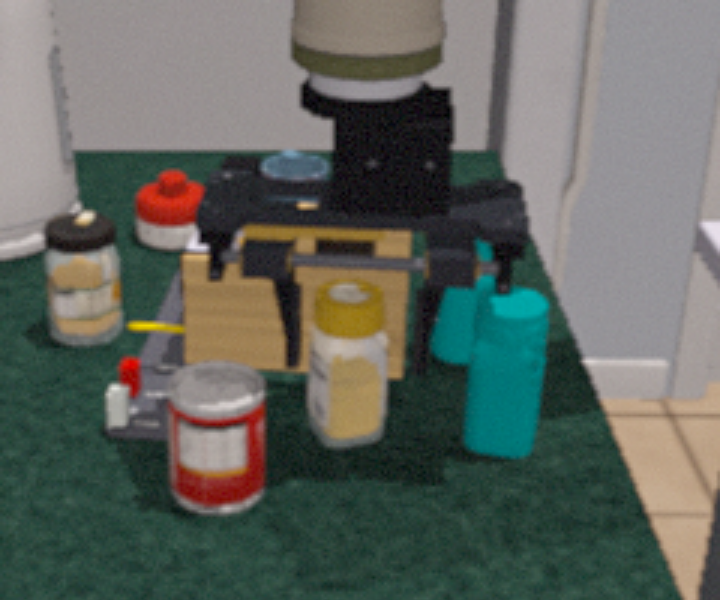

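The jar at (347,365) stands upright again. I'll check where the fingertips at (295,365) and (420,375) really are.

Run:
```python
from h import *
for p in((294,368),(421,377)):print(loc(at("side",(180+p[0]/3,110+p[1]/3),.054)))
print(loc(at("side",(180+348/3,110+294/3),.1)))
st=r.read_state();Q=R.from_quat(st["eef_rot"]).as_matrix()
i=r.camera_info("wrist");T=np.array(i["T_tool_cam"]);print(T.round(3))
```

```text
[-0.06844378  0.13780864  0.054     ]
[-0.14644564  0.13995143  0.054     ]
[-0.09989568  0.12344086  0.1       ]
[[ 0.001 -0.952 -0.305  0.085]
 [ 1.     0.     0.001 -0.001]
 [-0.001 -0.305  0.952 -0.162]
 [ 0.     0.     0.     1.   ]]
```

Request:
drive_tool --moves '[[[-0.003,0.001,0.006,0,0,0,0.8],[-0.003,0.001,0.006,0,0,0,0.8],[0,0,0,0,0,0,0.8],[0,0,0,0,0,0,0.8]]]'

```text
time: 7.2
ee_pos: [0.4703, 0.1892, 0.0418]
eef_rot: [0.738, 0.675, -0.0, -0.0]
ft_force: [0.2, 0.8, 0.2]
width: 0.0693
grip_force: 0.0
```

Run:
```python
from h import *
to(W((-.1035,.1185,.042)))
```

```text
tool shift [ 0.0007 -0.     -0.0002] yaw err 0.0018 tcp loc [-0.1035  0.1178  0.0418] w 0.0693 F [0.2 0.8 0.2]
```

Request:
drive_tool --moves '[[[0,0,0,0,0,0,0.6],[0,0,0,0,0,0,0.55],[0,0,0,0,0,0,0.52],[0,0,0,0,0,0,0.48],[0,0,0,0,0,0,0.4],[0,0,0,0,0,0,0.4],[0,0,0,0,0,0,0.4]]]' --squeeze 12

```text
time: 7.9
ee_pos: [0.4708, 0.1896, 0.0423]
eef_rot: [0.738, 0.675, 0.0, 0.0]
ft_force: [1.4, -0.4, 2.1]
width: 0.0475
grip_force: 12.0
```

Request:
drive_tool --moves '[[[0,0,-0.015,0,0,0,0.4],[0,0,-0.015,0,0,0,0.4],[0.02,-0.004,0,0,0,0,0.4],[0.03,-0.006,0,0,0,0,0.4],[0.03,-0.006,0,0,0,0,0.4],[0.02,-0.004,0,0,0,0,0.4],[0.007,-0.002,0,0,0,0,0.4],[0,0,0,0,0,0,0.4],[0,0,0,0,0,0,0.4]]]'

```text
time: 8.8
ee_pos: [0.4581, 0.2965, 0.0718]
eef_rot: [0.738, 0.675, -0.001, 0.0]
ft_force: [0.3, -1.6, -1.5]
width: 0.0477
grip_force: 12.0
```

Run:
```python
from h import *
to([.4712,.1886,.042])
b=r.camera("side");save(cv2.resize(b[110:320,180:420],(720,630))[:600],"s4.png")
```

```text
tool shift [-0.1063  0.0227  0.0299] yaw err 0.0011 tcp loc [-0.1254  0.2236  0.0718] w 0.0477 F [ 0.3 -1.6 -1.5]
```

View pics/s4.png

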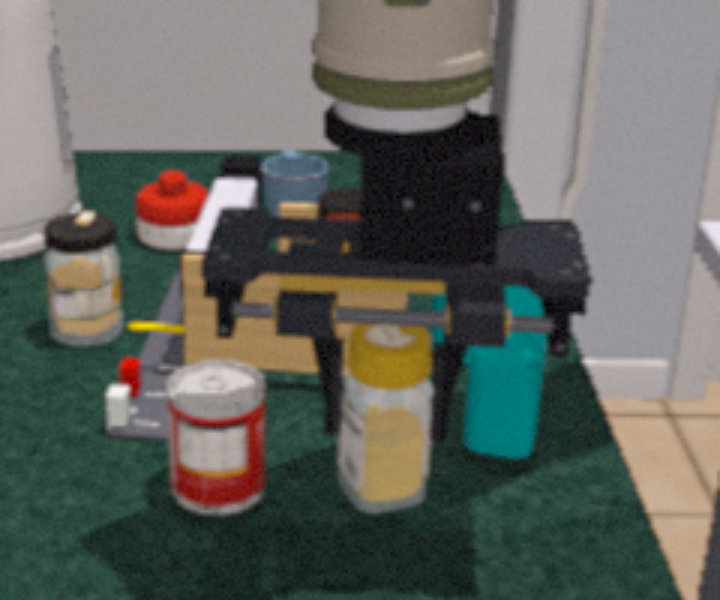

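The jar at (390,420) hangs nearly upright in the grip, clear of the tin at (215,440). I'll set it down here.

Request:
drive_tool --moves '[[[0,0,0.015,0,0,0,0.4],[0,0,0.01,0,0,0,0.4],[0,0,0.004,0,0,0,0.4],[0,0,0,0,0,0,0.4],[0,0,0,0,0,0,0.58],[0,0,0,0,0,0,0.65],[0,0,0,0,0,0,0.75],[0,0,0,0,0,0,0.75]]]'

```text
time: 9.65
ee_pos: [0.4581, 0.2982, 0.0433]
eef_rot: [0.738, 0.675, 0.0, -0.0]
ft_force: [-0.1, -0.2, 0.0]
width: 0.0626
grip_force: 0.0
```

Request:
drive_tool --moves '[[[0,0,-0.03,0,0,0,0.75],[0,0,-0.04,0,0,0,0.75],[0,0,-0.04,0,0,0,0.75],[-0.03,0.02,-0.01,0,0,0,0.7],[-0.04,0.02,0,0,0,0,0.65],[-0.04,0.02,0,0,0,0,0.65],[-0.04,0.02,0,0,0,0,0.65],[-0.04,0.025,0,0,0,0,0.65],[-0.03,0.02,0,0,0,0,0.65],[0,0,0,0,0,0,0.65]]]'

```text
time: 10.65
ee_pos: [0.5647, 0.0617, 0.1635]
eef_rot: [0.74, 0.672, -0.0, 0.001]
ft_force: [-0.9, -0.1, -0.0]
width: 0.0565
grip_force: 0.0
```

Run:
```python
from h import *
to(W((0,0,.056)))
st=r.read_state();im=r.camera("wrist");r.camera("side");r.camera("top")
for c,n,z in(("side","yellow_jar",0),("top","yellow_jar",0),("wrist","yellow_jar",0),("wrist","buttons",.075),("wrist","bar",.075),("wrist","pointer",.037),("wrist","red_clip",.005)):
    for q in r.place_of(c,n)[:2]:print(c,n,np.round(q["at"]),round(q["conf"],2),loc(at(c,q["at"],z,st)).round(4))
save(cv2.resize(im,(640,480)),"w5.png")
```

```text
tool shift [ 0.0008 -0.0023  0.1075] yaw err -0.0054 tcp loc [ 0.0021 -0.0006  0.1635] w 0.0565 F [-0.9 -0.1 -0. ]
side yellow_jar [308. 286.] 0.96 [-0.1279  0.2205  0.    ]
side yellow_jar [345. 260.] 0.65 [-0.1955  0.1327  0.    ]
top yellow_jar [219. 258.] 0.91 [-0.1978  0.1199  0.    ]
top yellow_jar [179. 227.] 0.79 [-0.1339  0.229   0.    ]
wrist yellow_jar [50. 53.] 0.82 [-0.1969  0.1167  0.    ]
wrist buttons [251. 188.] 0.86 [-0.0014  0.0024  0.075 ]
wrist buttons [300.  70.] 0.34 [0.0354 0.0936 0.075 ]
wrist bar [255. 190.] 0.89 [0.0013 0.0007 0.075 ]
wrist pointer [310. 109.] 0.61 [0.0502 0.062  0.037 ]
wrist red_clip [300.  66.] 0.64 [0.0441 0.0998 0.005 ]
```

View pics/w5.png

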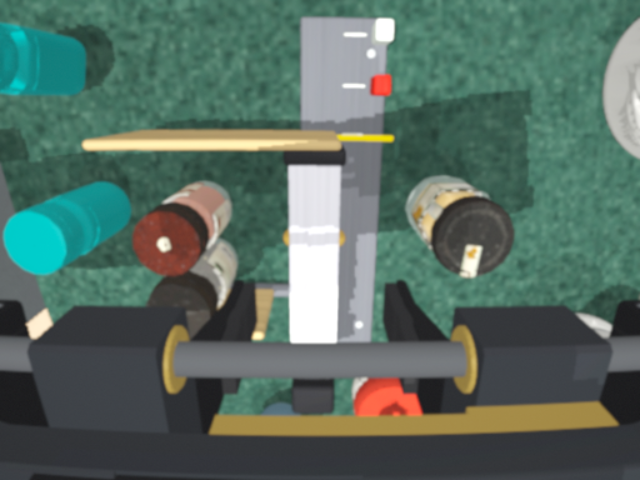

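The wrist picture shows both brass buttons at (288,238) and (341,238), the red clip at (381,85), the white one at (384,30) and the pointer at (392,138). Next I'll lower over the buttons.

Request:
drive_tool --moves '[[[0.001,-0.001,0.02,0,0,0,0.65],[0.0005,-0.0015,0.025,0,0,0,0.65],[0,0,0.025,0,0,0,0.65],[0,0,0.02,0,0,0,0.65],[0,0,0.01,0,0,0,0.65],[0,0,0,0,0,0,0.65],[0,0,0,0,0,0,0.65]]]'

```text
time: 11.85
ee_pos: [0.5612, 0.0697, 0.0639]
eef_rot: [0.738, 0.675, 0.0, 0.0]
ft_force: [0.2, -0.8, 0.7]
width: 0.0567
grip_force: 0.0
```

Run:
```python
from h import *
to(W((-.0003,.001,.056)))
```

```text
tool shift [-0.006   0.0018  0.0079] yaw err 0.0024 tcp loc [-0.0022  0.007   0.0639] w 0.0567 F [ 0.2 -0.8  0.7]
```

Request:
drive_tool --moves '[[[-0.003,0.001,0.004,0,0,0,0.65],[-0.003,0.001,0.004,0,0,0,0.65],[0,0,0,0,0,0,0.65],[0,0,0,0,0,0,0.65]]]'

```text
time: 12.25
ee_pos: [0.5622, 0.0632, 0.0551]
eef_rot: [0.738, 0.675, 0.0, -0.0]
ft_force: [-0.3, -0.9, -0.4]
width: 0.0568
grip_force: 0.0
```

Run:
```python
from h import *
to(W((-.0003,.001,.056)))
```

```text
tool shift [ 0.0003  0.0003 -0.0009] yaw err 0.0019 tcp loc [-0.0006  0.0007  0.0551] w 0.0568 F [-0.3 -0.9 -0.4]
```

Request:
drive_tool --moves '[[[0,0,0,0,0,0,0.5],[0,0,0,0,0,0,0.4],[0,0,0,0,0,0,0.2],[0,0,0,0,0,0,0.2],[0,0,0,0,0,0,0.2],[0,0,0,0,0,0,0.2]]]' --squeeze 30

```text
time: 12.85
ee_pos: [0.5615, 0.0636, 0.055]
eef_rot: [0.738, 0.675, -0.0, -0.001]
ft_force: [-5.4, 1.5, 5.3]
width: 0.0296
grip_force: 30.0
```

Both pads are on the tube: opening 29.6 mm, grip 30 N. Now I'll slide outwards.

Request:
drive_tool --moves '[[[0.003,0,0,0,0,0,0.2],[0.004,0,0,0,0,0,0.2],[0.005,0,0,0,0,0,0.2],[0.005,0,0,0,0,0,0.2],[0.005,0,0,0,0,0,0.2],[0.004,0,0,0,0,0,0.2],[0,0,0,0,0,0,0.2]]]'

```text
time: 13.55
ee_pos: [0.5642, 0.0887, 0.055]
eef_rot: [0.738, 0.675, -0.0, 0.0]
ft_force: [-2.1, -2.4, 3.9]
width: 0.0295
grip_force: 30.0
```

Run:
```python
from h import *
to(W((-.0003,.037,.056)));st=r.read_state()
r.camera("wrist");r.camera("top")
for c in("wrist","top"):
  for q in r.place_of(c,"pointer")[:2]:print(c,np.round(q["at"]),round(q["conf"],2),loc(at(c,q["at"],.037,st)).round(4))
```

```text
tool shift [ 0.0107  0.0006 -0.001 ] yaw err 0.0016 tcp loc [-0.0009  0.0263  0.055 ] w 0.0295 F [-2.1 -2.4  3.9]
wrist [347. 128.] 0.58 [0.0496 0.0875 0.037 ]
```

Request:
drive_tool --moves '[[[0.003,0,0,0,0,0,0.2],[0.003,0,0,0,0,0,0.2],[0.002,0,0,0,0,0,0.2],[0.001,0,0,0,0,0,0.2],[0.001,0,0,0,0,0,0.2],[0,0,0,0,0,0,0.2],[0,0,0,0,0,0,0.2]]]'

```text
time: 14.45
ee_pos: [0.5654, 0.0995, 0.0551]
eef_rot: [0.738, 0.675, 0.0, -0.0]
ft_force: [-2.4, 0.6, 1.4]
width: 0.0296
grip_force: 30.0
```

Run:
```python
from h import *
to(W((-.0003,.037,.056)));st=r.read_state()
r.camera("wrist")
for c in("wrist",):
  for q in r.place_of(c,"pointer")[:2]+r.place_of(c,"buttons")[:1]:print(c,np.round(q["at"]),round(q["conf"],2),loc(at(c,q["at"],.037,st)).round(4))
```

```text
tool shift [-0.0001  0.0003 -0.0009] yaw err 0.0025 tcp loc [-0.0006  0.0371  0.0551] w 0.0296 F [-2.4  0.6  1.4]
wrist [348. 130.] 0.75 [0.0505 0.0974 0.037 ]
```

The pointer is at about 97 mm, level with the red clip. I'll test the lock with a small push each way.

Request:
drive_tool --moves '[[[0.0015,0,0,0,0,0,0.2],[0.001,0,0,0,0,0,0.2],[0,0,0,0,0,0,0.2]]]'

```text
time: 14.9
ee_pos: [0.5656, 0.1008, 0.055]
eef_rot: [0.738, 0.675, -0.0, 0.0]
ft_force: [-1.8, -3.9, 3.5]
width: 0.0299
grip_force: 30.0
```

Request:
drive_tool --moves '[[[-0.002,0,0,0,0,0,0.2],[-0.002,0,0,0,0,0,0.2],[-0.001,0,0,0,0,0,0.2],[0,0,0,0,0,0,0.2]]]'

```text
time: 15.3
ee_pos: [0.5652, 0.098, 0.0551]
eef_rot: [0.737, 0.675, 0.001, -0.0]
ft_force: [0.7, 4.8, -0.5]
width: 0.0298
grip_force: 30.0
```

Request:
drive_tool --moves '[[[0.001,0,0,0,0,0,0.4],[0,0,0,0,0,0,0.65],[0,0,0,0,0,0,0.65],[0,0,-0.03,0,0,0,0.65],[0,0,-0.04,0,0,0,0.65],[-0.01,0,-0.04,0,0,0,0.65],[-0.02,0,0,0,0,0,0.65],[-0.02,0,0,0,0,0,0.65],[0,0,0,0,0,0,0.65]]]'

```text
time: 16.2
ee_pos: [0.5608, 0.0443, 0.1656]
eef_rot: [0.739, 0.673, 0.0, 0.001]
ft_force: [-0.5, -0.9, 0.5]
width: 0.0565
grip_force: 0.0
```

Run:
```python
from h import *
to(W((-.0003,.037,.056)))
st=r.read_state();im=r.camera("wrist");r.camera("top")
for c,n,z in(("wrist","buttons",.075),("wrist","pointer",.037),("wrist","red_clip",.005),("top","pointer",.037),("top","red_clip",.005)):
    for q in r.place_of(c,n)[:2]:print(c,n,np.round(q["at"]),round(q["conf"],2),loc(at(c,q["at"],z,st)).round(4))
save(cv2.resize(im[:256],(800,400)),"w6.png")
```

```text
tool shift [ 0.0554 -0.0003  0.1095] yaw err -0.0021 tcp loc [-0.0002 -0.0183  0.1656] w 0.0565 F [-0.5 -0.9  0.5]
wrist buttons [254. 166.] 0.78 [-0.0015  0.0026  0.075 ]
wrist red_clip [254. 168.] 0.61 [-0.0019 -0.0167  0.005 ]
wrist red_clip [301.  46.] 0.57 [0.0426 0.0999 0.005 ]
top pointer [239. 158.] 0.66 [0.0509 0.0961 0.037 ]
top red_clip [240. 161.] 0.55 [0.0504 0.0933 0.005 ]
```

View pics/w6.png

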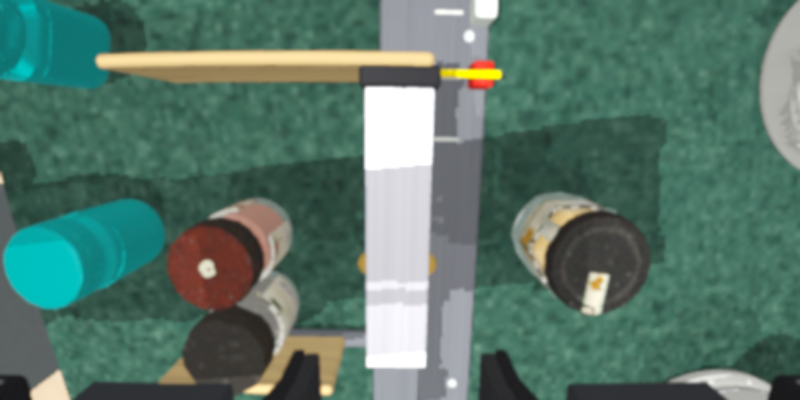

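Both buttons are out again at (362,263) and (434,263), and the yellow pointer lies over the red clip at (483,74). The rack is locked. Back to the jar.

Request:
drive_tool --moves '[[[0.03,-0.016,0,0,0,0,0.75],[0.04,-0.02,0,0,0,0,0.75],[0.04,-0.02,0,0,0,0,0.75],[0.04,-0.02,0,0,0,0,0.75],[0.04,-0.02,0,0,0,0,0.75],[0.03,-0.02,0,0,0,0,0.75],[0.02,-0.01,0,0,0,0,0.75],[0,0,0,0,0,0,0.75],[0,0,0,0,0,0,0.75],[0,0,0,0,0,0,0.75]]]'

```text
time: 17.55
ee_pos: [0.4572, 0.297, 0.1651]
eef_rot: [0.738, 0.674, -0.0, 0.0]
ft_force: [-0.1, -0.2, 0.5]
width: 0.0651
grip_force: 0.0
```

Run:
```python
from h import *
print(loc([.4581,.2982,0]))
st=r.read_state();im=r.camera("wrist")
for q in r.place_of("wrist","yellow_jar")[:3]:print(np.round(q["at"]),round(q["conf"],2),loc(at("wrist",q["at"],0,st)).round(4))
to(W((-.126,.225,.042)))
h=cv2.cvtColor(im,cv2.COLOR_RGB2HSV);m=cv2.inRange(h,(18,150,90),(35,255,255));n,l,s,c=cv2.connectedComponentsWithStats(m)
for k in range(1,n):
    if s[k,4]>150:print(s[k],loc(at("wrist",(s[k,0]+s[k,2]/2,c[k,1]),.095,st)))
```

```text
[-0.12558631  0.22521929  0.        ]
[256. 169.] 0.66 [-0.1263  0.2226  0.    ]
[193. 260.] 0.57 [-0.1987  0.1154  0.    ]
[282. 334.] 0.54 [-0.0927  0.0083  0.    ]
tool shift [0.0011 0.0004 0.1231] yaw err 0.0003 tcp loc [-0.1264  0.224   0.1651] w 0.065 F [ 0.1 -0.5  0.3]
[ 229  167   56   61 1797] [-0.12552648  0.22725349  0.095     ]
[116 261  20  53 401] [-0.23702909  0.14541166  0.095     ]
[376 261  21  53 435] [-0.01443148  0.1441973   0.095     ]
[ 187  321  321   27 4911] [-0.04273701  0.09061699  0.095     ]
```

Request:
drive_tool --moves '[[[-0.001,0,0.025,0,0,0,0.75],[-0.001,0,0.03,0,0,0,0.75],[-0.001,0.001,0.03,0,0,0,0.75],[-0.001,0.001,0.025,0,0,0,0.75],[0,0,0.01,0,0,0,0.75],[0,0,0,0,0,0,0.75],[0,0,0,0,0,0,0.75]]]'

```text
time: 18.35
ee_pos: [0.4589, 0.2942, 0.0461]
eef_rot: [0.738, 0.675, 0.001, 0.0]
ft_force: [0.5, 0.3, 0.1]
width: 0.0652
grip_force: 0.0
```

Run:
```python
from h import *
to(W((-.126,.2245,.042)))
```

```text
tool shift [ 0.0032 -0.0016  0.0041] yaw err 0.0018 tcp loc [-0.1244  0.2213  0.0461] w 0.0652 F [0.5 0.3 0.1]
```

Request:
drive_tool --moves '[[[0.003,-0.0015,0.004,0,0,0,0.75],[0,0,0,0,0,0,0.7],[0,0,0,0,0,0,0.6],[0,0,0,0,0,0,0.55],[0,0,0,0,0,0,0.52],[0,0,0,0,0,0,0.48],[0,0,0,0,0,0,0.4],[0,0,0,0,0,0,0.4],[0,0,0,0,0,0,0.4]]]' --squeeze 12

```text
time: 19.25
ee_pos: [0.4574, 0.2972, 0.0414]
eef_rot: [0.738, 0.675, 0.0, 0.0]
ft_force: [2.4, 0.3, 2.9]
width: 0.048
grip_force: 12.0
```

Request:
drive_tool --moves '[[[0,0,-0.02,0,0,0,0.4],[0,0,-0.03,0,0,0,0.4],[0,0,-0.03,0,0,0,0.4],[0,0,-0.03,0,0,0,0.4],[0,0,-0.02,0,0,0,0.4],[0,0,0,0,0,0,0.4],[0,0,0,0,0,0,0.4]]]'

```text
time: 19.95
ee_pos: [0.4564, 0.297, 0.1702]
eef_rot: [0.738, 0.675, -0.001, -0.0]
ft_force: [0.1, -0.8, -1.7]
width: 0.0474
grip_force: 12.0
```

Run:
```python
from h import *
to(W((-.09,.060,.172)))
r.camera("top")
for q in r.place_of("top","jar_b")[:4]:print(np.round(q["at"]),round(q["conf"],2),loc(at("top",q["at"],0)).round(4))
b=r.camera("side");save(cv2.resize(b[70:280,180:420],(720,630))[:600],"s7.png")
```

```text
tool shift [-0.164   0.0368 -0.0017] yaw err 0.0026 tcp loc [-0.1272  0.2239  0.1702] w 0.0474 F [ 0.1 -0.8 -1.7]
[268. 256.] 0.84 [-0.1798 -0.0019  0.    ]
[290. 223.] 0.64 [-0.0928 -0.0468  0.    ]
[272. 220.] 0.5 [-0.0907 -0.0028  0.    ]
```

View pics/s7.png

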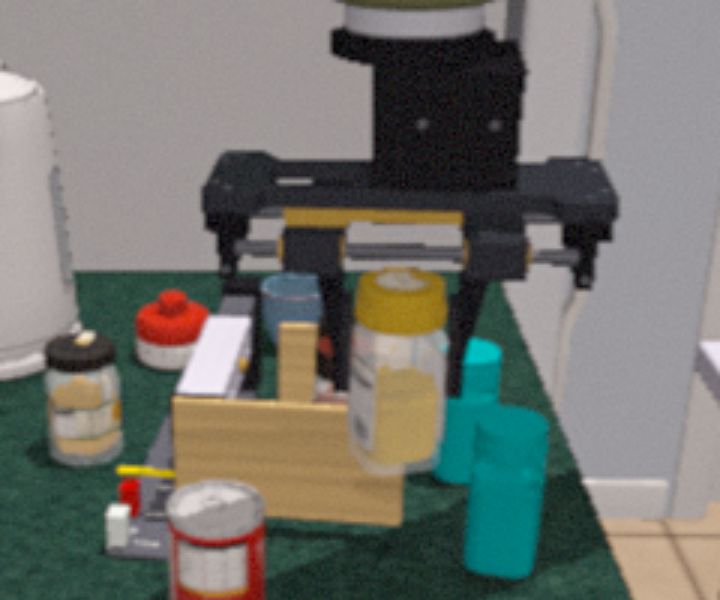

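The jar hangs upright at (400,370), with its foot above the panel's top. Now over the gap in the rack.

Request:
drive_tool --moves '[[[-0.014,0.003,0,0,0,0,0.4],[-0.025,0.006,0,0,0,0,0.4],[-0.03,0.007,0,0,0,0,0.4],[-0.03,0.007,0,0,0,0,0.4],[-0.03,0.007,0,0,0,0,0.4],[-0.025,0.005,0,0,0,0,0.4],[-0.01,0,0,0,0,0,0.4],[0,0,0,0,0,0,0.4],[0,0,0,0,0,0,0.4]]]'

```text
time: 21.0
ee_pos: [0.477, 0.1315, 0.1709]
eef_rot: [0.738, 0.675, 0.0, -0.0]
ft_force: [-0.9, 0.2, -1.4]
width: 0.0477
grip_force: 12.0
```

Run:
```python
from h import *
to(W((-.092,.060,.043)))
```

```text
tool shift [-0.001  -0.0003  0.1279] yaw err 0.003 tcp loc [-0.0916  0.0609  0.1709] w 0.0477 F [-0.9  0.2 -1.4]
```

Request:
drive_tool --moves '[[[-0.001,0,0.015,0,0,0,0.4],[0,0,0.015,0,0,0,0.4],[0,0,0.015,0,0,0,0.4],[0,0,0.015,0,0,0,0.4],[0,0,0,0,0,0,0.4]]]'

```text
time: 21.5
ee_pos: [0.4757, 0.1307, 0.1092]
eef_rot: [0.737, 0.676, -0.002, -0.0]
ft_force: [-0.3, -0.0, -1.9]
width: 0.0473
grip_force: 12.0
```

Request:
drive_tool --moves '[[[0,0,0.015,0,0,0,0.4],[0,0,0.015,0,0,0,0.4],[0,0,0.015,0,0,0,0.4],[0,0,0,0,0,0,0.4],[0,0,0,0,0,0,0.4]]]'

```text
time: 22.0
ee_pos: [0.4774, 0.1303, 0.0668]
eef_rot: [0.737, 0.675, 0.0, 0.0]
ft_force: [-0.0, -0.8, -0.9]
width: 0.048
grip_force: 12.0
```

Run:
```python
from h import *
to(W((-.092,.060,.043)))
```

```text
tool shift [ 0.0002 -0.0009  0.0238] yaw err 0.0032 tcp loc [-0.0911  0.0598  0.0668] w 0.048 F [-0.  -0.8 -0.9]
```

Well centred; I'll lower the rest and release.

Request:
drive_tool --moves '[[[0,0,0.01,0,0,0,0.4],[0,0,0.01,0,0,0,0.4],[0,0,0.003,0,0,0,0.4],[0,0,0,0,0,0,0.4],[0,0,0,0,0,0,0.4],[0,0,0,0,0,0,0.58],[0,0,0,0,0,0,0.65],[0,0,0,0,0,0,0.72],[0,0,0,0,0,0,0.72]]]'

```text
time: 22.9
ee_pos: [0.4774, 0.1297, 0.0433]
eef_rot: [0.738, 0.675, 0.0, 0.0]
ft_force: [0.0, -0.8, 0.4]
width: 0.0608
grip_force: 0.0
```

Request:
drive_tool --moves '[[[0,0,-0.02,0,0,0,0.72],[0,0,-0.03,0,0,0,0.72],[0,0,-0.04,0,0,0,0.72],[0,0,-0.04,0,0,0,0.72],[0,0,-0.04,0,0,0,0.72],[-0.02,-0.02,-0.03,0,0,0,0.72],[-0.03,-0.03,-0.02,0,0,0,0.72],[-0.03,-0.03,0,0,0,0,0.72],[0,0,0,0,0,0,0.72],[0,0,0,0,0,0,0.72]]]'

```text
time: 23.9
ee_pos: [0.3903, 0.057, 0.2636]
eef_rot: [0.738, 0.675, 0.001, -0.0]
ft_force: [0.0, 0.8, -0.1]
width: 0.0629
grip_force: 0.0
```

Run:
```python
from h import *
st=r.read_state();a=r.camera("wrist");b=r.camera("side")
for c in("wrist","side"):
  for n,z in(("yellow_jar",0),("pointer",.037),("red_clip",.005)):
    for q in r.place_of(c,n)[:3]:print(c,n,np.round(q["at"]),round(q["conf"],2),loc(at(c,q["at"],z,st)).round(4))
save(np.hstack([cv2.resize(a,(400,300)),cv2.resize(b[110:290,180:420],(400,300))]),"f.png")
```

```text
wrist yellow_jar [231.  40.] 0.93 [-0.2008  0.116   0.    ]
wrist yellow_jar [317.  87.] 0.72 [-0.0936  0.0598  0.    ]
wrist pointer [446.  59.] 0.93 [0.0507 0.0953 0.037 ]
side yellow_jar [345. 257.] 0.93 [-0.1953  0.1228  0.    ]
side pointer [222. 226.] 0.66 [0.0477 0.095  0.037 ]
side red_clip [222. 237.] 0.51 [0.0525 0.0851 0.005 ]
```

View pics/f.png

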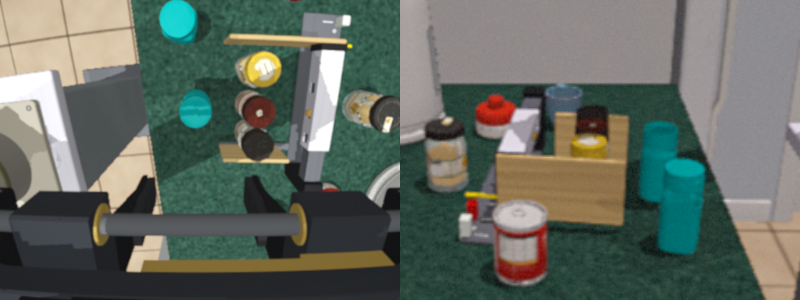

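The wrist picture shows the yellow-capped jar at (260,70), upright between jar_b and the movable end. Its foot measures at rack (-94, 60) mm. The side picture shows the pointer at the red clip (475,200). Nothing touches the gripper, so I'm handing in.

```bash
python3 -c "
from bench import r
print(r.close_job())"
```

```text
the job is handed in; nothing more can be done
None
```

I handed the job in at about 24 s: the rack is locked with its pointer at the red clip and both buttons out, and the yellow-capped jar stands upright beside the other two; no verdict came back.

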